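# Find the loose jig bolt and hold its cap open

## Robot

A 6-joint arm with a two-finger parallel gripper is mounted at the origin on a cart in front of the work surface, level with it; the furniture and walls round the work are solid. World frame = base frame: x ahead of the robot, y to its left, z up, the work surface at z = 0. Lengths are in m, angles in rad, forces in N, time in s.
With the tool pointing down it reaches from about 0.325 to 0.9 m from the base axis. Payload 6.1 kg.
Tool frame: the origin (TCP) lies at the very end of the fingers, on their centre line; the grasp point (between the pads) lies 19 mm behind it (bot.grasp_offset is the distance from the TCP to the grasp point, in m); y points along the fingers, z is the direction in which the jaws open and shut, and the axes are right-handed (so a half turn about y gives the same grasp; the last joint's range is limited). The gripper opens to 87 mm and grips with 3 to 60 N. Pads are 19 mm wide; open, the fingers measure 117 mm over their backs; the gripper's body (75 mm by 190 mm) begins 51 mm behind the grasp point.
Start: joints at [1.041, 0.22, 1.526, -0, 1.395, -0.126], TCP at [0.246, 0.575, 0.183] pointing down, gripper open.
Joint ranges: [-2.98, 2.98], [-0.91, 2.08], [0.09, 2.57], [-1.24, 4.39], [0.2, 2.65], [-2.68, 2.68]. Speed limits (rad/s): [2.57, 2.57, 3.01, 3.14, 3.14, 3.14].

## Interface

Orientations are given as a rotation vector (axis times angle).
In Python, from bench import state, viewer, bot gives the robot as it stands.
- The arm moves only by the tool play_rows, never from a script. Its argument "series" is a list that holds one entry, the list of rows, each a list of 5 numbers: the finger opening in mm, from 0 to 87, then the shift along the tool's x, y, z each as a share of 50 cm, from -1 to 1, then the turn about the tool's y as a share of 45 degrees, from -1 to 1. In form: [[[fingers, tx, ty, tz, twist], ...]]. A call has 1 to 8 rows; each row is the pose to reach, as a shift and turn from the pose commanded when the call began, along the tool's axes at that moment; what a row does not reach only later rows make up. A row lasts 1/8 s, in which the tool goes at most 62.5 mm and 10.7 degrees, less where a joint would pass 70% of its speed; a pose out of reach is approached as far as the arm can. A call with a number of a shift or a turn outside -1 to 1 is refused whole. A call with a gripper value outside its range is refused whole. The fingers move at their own pace and stop on an object; "force" is the grip in N (left out, the last holds). Time passes only in rows, so rows that repeat a pose let the fingers close. It gives the time, the measured TCP pose, the force and the opening at its end, in the units of the state.
- state(): the state, without advancing time (a new reading comes with each control period).
- viewer.capture(name): name is "scene" or "top"; returns the picture (420x560x3 uint8, red, green, blue); there is no depth.
- viewer.camera_model(name): a dict with "intrinsics" (3x3 intrinsics, pixels), "R" (3x3) and "t" (3): a world point X has camera coordinates R X + t. Camera axes: x right, y down, z forward; pixel columns grow to the right and rows downward; lengths in m; the calibration is good to about 2 mm. A picture is of the moment at which its call begins. camera_model takes no time and is no camera call.
- bot.sign_off(): hands the job in, once; it reports no verdict.
The state is a dict: "time_s": time; "joint_positions": joint angles; "qvel": joint speeds; "joint_efforts": joint torques, N m; "tool_pos": TCP position; "tcp_rot": TCP orientation; "contact_force": force on the tool from outside, world axes, zero at the start; "moment": the same for the moment, N m; "opening": opening from 0.0 (shut) to 1.0 (fully open).
Only numpy, scipy, OpenCV 4.12 (cv2) and the standard library are available. Lean on these libraries where they do the work, as an engineer would, in place of code of your own. Each camera call takes 0.05 s, during which the arm holds its last target.

## Task

One of the three capped bolts on the jig rail has worked loose: tap the bolts from above, one after another, until you find the one that sinks. Then take the tab of that bolt's cap, swing the cap up to at least 45 degrees and finish while still holding it open, so that a colleague can get a wrench on the bolt. Leave the other caps shut and do not disturb the tools lying about.

Things in the scene. Friction and masses are not known exactly. Their poses are not given: they have to be found in the camera images.
- jig_rail: Fixed dark steel rail, 290 mm along its y, 70 mm deep, bed top 50 mm up; yaw within 11 degrees. Origin on the bench below the middle bolt; x away from the robot, y left along the row, z up. Bolts 105 mm apart, low vee blocks (tops under 70 mm) between. Any one bolt is loose; nothing shows which. Pressed, a tight bolt gives under 2 mm; the loose one sinks 8 mm at about 3 N and stays down.
- bolt_1_top (a point): Top of the left (+y) bolt: a plain upright steel bolt end, 16 mm in diameter, narrowing to 11 mm at its flat top. It stands up through the round hole (31 mm across) of its cap, 22 mm above the cap. Point at the centre of the top, 94 mm above the bench before it is tapped.
- bolt_1 (a joint): How far the left (+y) bolt has sunk, m: 0 as it stands at the start, 0.008 fully sunk.
- bolt_2_top (a point): Top of the middle bolt: a plain upright steel bolt end, 16 mm in diameter, narrowing to 11 mm at its flat top. It stands up through the round hole (31 mm across) of its cap, 22 mm above the cap. Point at the centre of the top, 94 mm above the bench before it is tapped.
- bolt_2 (a joint): How far the middle bolt has sunk, m: 0 as it stands at the start, 0.008 fully sunk.
- bolt_3_top (a point): Top of the right (-y) bolt: a plain upright steel bolt end, 16 mm in diameter, narrowing to 11 mm at its flat top. It stands up through the round hole (31 mm across) of its cap, 22 mm above the cap. Point at the centre of the top, 94 mm above the bench before it is tapped.
- bolt_3 (a joint): How far the right (-y) bolt has sunk, m: 0 as it stands at the start, 0.008 fully sunk.
- cap_1_grip (a point): Finger tab of the left (+y) bolt's cap: a steel disc on edge, 18 mm in diameter, 12 mm thick along the rail's y (pinch it across that from above), at the robot-side end of the cap. Point at its centre, 67 mm above the bench when shut. The cap is a steel hood 52 mm in diameter with a hole in its crown, top 72 mm up; a 10 mm wide arm, 26 mm from hood to disc centre, carries the tab.
- cap_1_hinge (a point): Point on the hinge pin of the left (+y) bolt's cap, on the far side of the bolt; the pin lies along the rail's y, 61 mm above the bench, 84.5 mm behind the tab's centre. The tab swings up and away from the robot about it.
- cap_1 (a joint): Opening angle of the left (+y) bolt's cap, rad: 0 shut, 1.35 at its stop. It swings freely, weighs 90 g and falls shut when let go.
- cap_2_grip (a point): Finger tab of the middle bolt's cap: a steel disc on edge, 18 mm in diameter, 12 mm thick along the rail's y (pinch it across that from above), at the robot-side end of the cap. Point at its centre, 67 mm above the bench when shut. The cap is a steel hood 52 mm in diameter with a hole in its crown, top 72 mm up; a 10 mm wide arm, 26 mm from hood to disc centre, carries the tab.
- cap_2_hinge (a point): Point on the hinge pin of the middle bolt's cap, on the far side of the bolt; the pin lies along the rail's y, 61 mm above the bench, 84.5 mm behind the tab's centre. The tab swings up and away from the robot about it.
- cap_2 (a joint): Opening angle of the middle bolt's cap, rad: 0 shut, 1.35 at its stop. It swings freely, weighs 90 g and falls shut when let go.
- cap_3_grip (a point): Finger tab of the right (-y) bolt's cap: a steel disc on edge, 18 mm in diameter, 12 mm thick along the rail's y (pinch it across that from above), at the robot-side end of the cap. Point at its centre, 67 mm above the bench when shut. The cap is a steel hood 52 mm in diameter with a hole in its crown, top 72 mm up; a 10 mm wide arm, 26 mm from hood to disc centre, carries the tab.
- cap_3_hinge (a point): Point on the hinge pin of the right (-y) bolt's cap, on the far side of the bolt; the pin lies along the rail's y, 61 mm above the bench, 84.5 mm behind the tab's centre. The tab swings up and away from the robot about it.
- cap_3 (a joint): Opening angle of the right (-y) bolt's cap, rad: 0 shut, 1.35 at its stop. It swings freely, weighs 90 g and falls shut when let go.
- screwdriver: Loose screwdriver, 185 x 26 x 28 mm, lying on the bench on the robot's side of the rail; a bystander. Origin at the centre of its underside.
- flux_brush: Loose flux brush, 147 x 18 x 10 mm, lying on the bench on the robot's side of the rail; a bystander. Origin at the centre of its underside.
- marker: Loose marker pen, 132 x 15 x 15 mm, lying on the bench to the left of the rail; a bystander. Origin at the centre of its underside.

How it is judged:
By the outcome, as a careful person would: the job done as asked, in the order asked, and still so for the second after the job is handed in, while the arm keeps its last pose, push and grip.
It also fails if it takes over 51 s, if anything falls off the work surface, if the arm or the gripper's body presses on something with over 40 N, if the wrist force passes 120 N, or if a joint passes its speed limit or range.

## Working session

There is one attempt and no reset: what is moved stays moved. The work goes in short steps, Python scripts to look and compute and a tool call to move; the robot and the scene stay as the last step left them, time stands still between calls to the robot, and variables do not carry over. Pictures are saved under pics/ and viewed, and the job is handed in when it is done.

Besides the shell and the picture viewer there is one more tool, called after "Call:" as name(argument=value, ...) on one line, values as JSON. play_rows: Moves the arm, as the interface text tells. Its arguments: {"type":"object","properties":{"series":{"type":"array"},"force":{"type":"number"}},"required":["series"]}

```bash
ls; mkdir -p pics
python3 - <<'E'
from bench import state, viewer, bot
import cv2
for n in ("scene","top"):
    im=viewer.capture(n); cv2.imwrite(f"pics/{n}0.png",im[:,:,::-1])
    m=viewer.camera_model(n); print(n,m)
s=state(); print(s); print(bot.grasp_offset)
E
```

```text
pics
scene {'intrinsics': array([[482.05349078,   0.        , 272.96451487],
       [  0.        , 482.05349078, 203.61862623],
       [  0.        ,   0.        ,   1.        ]]), 'R': array([[ 0.62301169, -0.78217424,  0.00773895],
       [-0.41015241, -0.3350841 , -0.84822971],
       [ 0.66605663,  0.52528287, -0.52957196]]), 't': array([-0.33380145,  0.27194123,  1.02472278])}
top {'intrinsics': array([[402.03111474,   0.        , 287.57160678],
       [  0.        , 402.03111474, 213.51573035],
       [  0.        ,   0.        ,   1.        ]]), 'R': array([[-0.01370319, -0.99951215, -0.02806588],
       [-0.98552433,  0.01824422, -0.16854953],
       [ 0.16897934,  0.02534995, -0.98529354]]), 't': array([-0.02705186,  0.50198563,  0.93622119])}
{'time_s': 0.1, 'joint_positions': array([ 1.04089931e+00,  2.21180137e-01,  1.52747268e+00,  2.02125816e-05,
        1.39473683e+00, -1.26094452e-01]), 'qvel': array([ 0.00149576, -0.00205715, -0.00147976, -0.00033829,  0.00037491,
        0.00053257]), 'joint_efforts': array([ 1.22058736e-03, -4.95939624e+01, -3.88522768e+01,  7.02176895e-02,
        5.16286294e-02, -8.20498485e-05]), 'tool_pos': array([0.24524496, 0.57418662, 0.18193909]), 'tcp_rot': array([-1.54918701,  0.31730443, -0.31636005]), 'contact_force': array([ 0.10087987, -0.18872   ,  0.08457609]), 'moment': array([ 0.05571476, -0.01428585, -0.00302486]), 'opening': 0.9997626604906682}
0.0187
```

View pics/scene0.png

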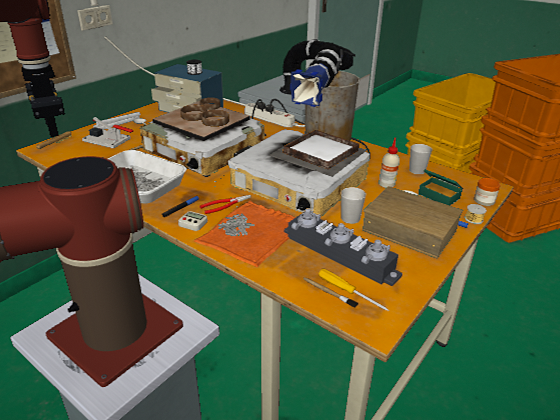

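View pics/top0.png

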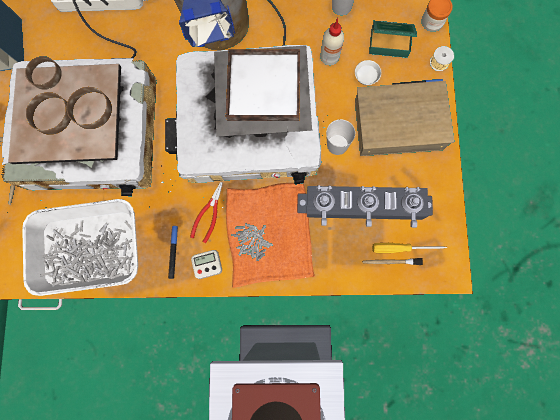

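The jig rail is in the top picture at columns 298–433, rows 187–226. The bolts are near (325,200), (369,201) and (413,202), and the screwdriver and brush are at about (410,250). I'll enlarge both views.

Run:
```python
import cv2
a=cv2.imread("pics/top0.png")[175:240,290:440]; cv2.imwrite("pics/topc.png",cv2.resize(a,None,fx=5.3,fy=5.3,interpolation=cv2.INTER_CUBIC))
a=cv2.imread("pics/scene0.png")[195:315,270:420]; cv2.imwrite("pics/scenec.png",cv2.resize(a,None,fx=5,fy=5,interpolation=cv2.INTER_CUBIC))
```

```text
(no output)
```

View pics/topc.png

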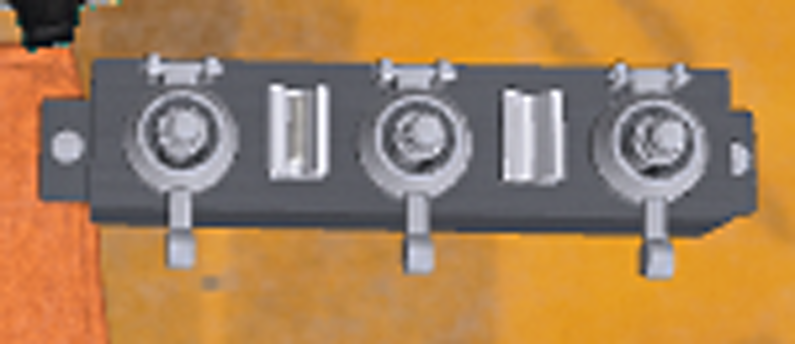

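View pics/scenec.png

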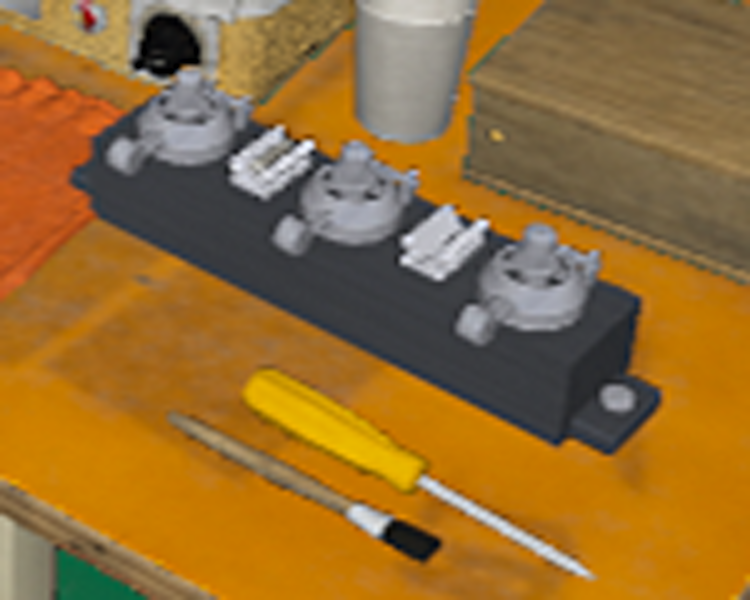

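```bash
cat > h.py <<'E'
import numpy as np
from bench import state, viewer, bot
from scipy.spatial.transform import Rotation as Ro
def proj(n,X):
    m=viewer.camera_model(n); X=np.atleast_2d(X); c=X@m["R"].T+m["t"]; p=c@m["intrinsics"].T
    return p[:,:2]/p[:,2:]
def back(n,uv,z):
    m=viewer.camera_model(n); C=-m["R"].T@m["t"]; d=m["R"].T@np.linalg.inv(m["intrinsics"])@[uv[0],uv[1],1]
    return C+d*(z-C[2])/d[2]
E
python3 - <<'E'
from h import *
from scipy.optimize import least_squares
tb=np.array([(184,126),(427,131),(670,137)])/5.3+[290,175]
tt=np.array([(180,247),(419,252),(658,258)])/5.3+[290,175]
sb=np.array([(190,76),(357,150),(540,233)])/5+[270,195]
st=np.array([(127,154),(294,235),(477,323)])/5+[270,195]
for n,b,t in(("top",tb,tt),("scene",sb,st)):
    for u in b: print(n,"bolt",back(n,u,.094).round(4))
    for u in t: print(n,"tab",back(n,u,.067).round(4))
def pts(p):
    c,s=np.cos(p[2]),np.sin(p[2]); 
    L=lambda x,y,z: [p[0]+c*x-s*y,p[1]+s*x+c*y,z]
    return np.array([L(0,y,.094) for y in(.105,0,-.105)]+[L(p[3],y,.067) for y in(.105,0,-.105)])
def f(p,w=("top","scene")):
    X=pts(p); r=[]
    if "top" in w: r.append(proj("top",X)-np.r_[tb,tt])
    if "scene" in w: r.append(proj("scene",X)-np.r_[sb,st])
    return np.concatenate(r).ravel()
for w in(("top",),("scene",),("top","scene")):
    r=least_squares(f,[.55,-.2,0,-.052],args=(w,)); print(w,r.x.round(4),np.abs(r.fun).max().round(2))
print(pts(r.x).round(4)); print(r.fun.reshape(-1,2).round(2))
for n,u in(("top",(410,250)),("scene",(350,283))): print(back(n,u,.0))
s=state();print(Ro.from_rotvec(s["tcp_rot"]).as_matrix().round(3))
E
```

```text
top bolt [ 0.5256 -0.1228  0.094 ]
top bolt [ 0.5213 -0.2281  0.094 ]
top bolt [ 0.5166 -0.3326  0.094 ]
top tab [ 0.4763 -0.1213  0.067 ]
top tab [ 0.4722 -0.2269  0.067 ]
top tab [ 0.4676 -0.3317  0.067 ]
scene bolt [ 0.5272 -0.1231  0.094 ]
scene bolt [ 0.5239 -0.2271  0.094 ]
scene bolt [ 0.5193 -0.3316  0.094 ]
scene tab [ 0.4806 -0.1176  0.067 ]
scene tab [ 0.4759 -0.2231  0.067 ]
scene tab [ 0.4718 -0.3277  0.067 ]
('top',) [ 0.5212 -0.2282 -0.0406 -0.0492] 0.28
('scene',) [ 0.5243 -0.2261 -0.0461 -0.0489] 0.56
('top', 'scene') [ 0.5218 -0.2277 -0.0423 -0.049 ] 1.19
[[ 0.5262 -0.1228  0.094 ]
 [ 0.5218 -0.2277  0.094 ]
 [ 0.5174 -0.3326  0.094 ]
 [ 0.4773 -0.1207  0.067 ]
 [ 0.4728 -0.2256  0.067 ]
 [ 0.4684 -0.3305  0.067 ]]
[[-0.04 -0.27]
 [-0.2  -0.2 ]
 [-0.02 -0.32]
 [-0.27 -0.39]
 [-0.57 -0.26]
 [-0.55 -0.31]
 [-0.33  0.11]
 [-0.28  0.45]
 [-0.03  0.52]
 [ 0.22  1.  ]
 [ 0.16  0.96]
 [ 0.34  1.19]]
[ 0.41130489 -0.33652192  0.        ]
[ 0.44780903 -0.30738763  0.        ]
[[ 0.92  -0.001  0.393]
 [-0.393 -0.002  0.92 ]
 [-0.    -1.    -0.002]]
```

Both views agree to about 2–3 mm. The middle bolt is at (0.522, -0.228) with yaw about -2.4°, and the spacing and tab offset are plausible. I'll close the fingers and travel toward bolt 1.

Call:
play_rows(series=[[[0,0.03,-0.08,-0.03,-0.1],[0,0.12,-0.08,-0.12,-0.3],[0,0.2,-0.08,-0.2,-0.46],[0,0.29,-0.08,-0.29,-0.46],[0,0.37,-0.08,-0.37,-0.46],[0,0.46,-0.08,-0.46,-0.46],[0,0.54,-0.08,-0.54,-0.46],[0,0.6,-0.08,-0.6,-0.46]]], force=20)

```text
time_s: 1.1
tool_pos: [0.4038, 0.1788, 0.2227]
tcp_rot: [-1.571, 0.034, -0.034]
contact_force: [-0.6, -0.4, -0.5]
opening: 0.178
```

```bash
cat >> h.py <<'E'
P=dict(b1=(.5262,-.1228),b2=(.5218,-.2277),b3=(.5174,-.3326))
def to(x,y,z):
    s=state(); R=Ro.from_rotvec(s["tcp_rot"]).as_matrix(); d=R.T@(np.array([x,y,z])-s["tool_pos"])
    a=np.degrees(np.arctan2(R[1,2],R[0,2]))
    print("t",round(s["time_s"],2),"pos",s["tool_pos"].round(4),"F",s["contact_force"].round(2),"open",round(s["opening"],3),"tilt",R[:,1].round(3),"zang",a.round(2),"\nshare",(d/.5).round(4),"twist",((a-87.6)/45).round(3))
E
python3 -c "
from h import *
to(*P['b1'],.13)"
```

```text
t 1.1 pos [0.4038 0.1788 0.2227] F [-0.6  -0.41 -0.54] open 0.178 tilt [-0. -0. -1.] zang 87.49 
share [ 0.2709  0.1855 -0.5918] twist -0.002
```

Call:
play_rows(series=[[[0,0.05,0,-0.11,0],[0,0.1,0,-0.22,0],[0,0.155,0,-0.335,0],[0,0.205,0,-0.45,0],[0,0.25,0.03,-0.55,0],[0,0.271,0.1,-0.592,0],[0,0.271,0.185,-0.592,0],[0,0.271,0.2,-0.592,0]]])

```text
time_s: 2.1
tool_pos: [0.5234, -0.1197, 0.1191]
tcp_rot: [-1.568, 0.04, -0.028]
contact_force: [0.5, 0.7, 0.0]
opening: 0.006
```

```bash
python3 -c "
from h import *
to(*P['b1'],.1)
import cv2
for n,(r,c) in dict(top=(150,280),scene=(150,240)).items():
    a=viewer.capture(n)[r:r+120,c:c+160,::-1]; cv2.imwrite(f'pics/{n}1.png',cv2.resize(a,None,fx=5,fy=5,interpolation=cv2.INTER_CUBIC))
"
```

```text
t 2.1 pos [ 0.5234 -0.1197  0.1191] F [0.47 0.66 0.05] open 0.006 tilt [-0.007  0.003 -1.   ] zang 87.52 
share [ 0.0062  0.0381 -0.006 ] twist -0.002
```

View pics/top1.png

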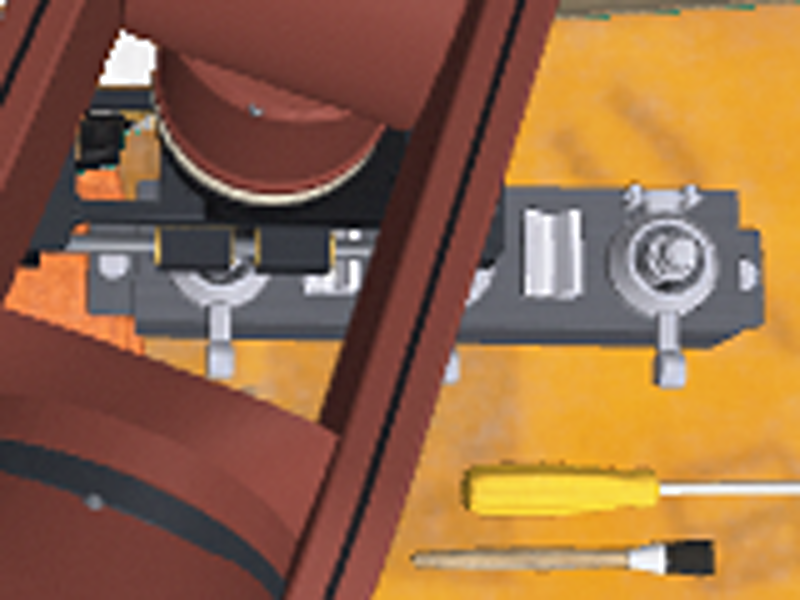

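View pics/scene1.png

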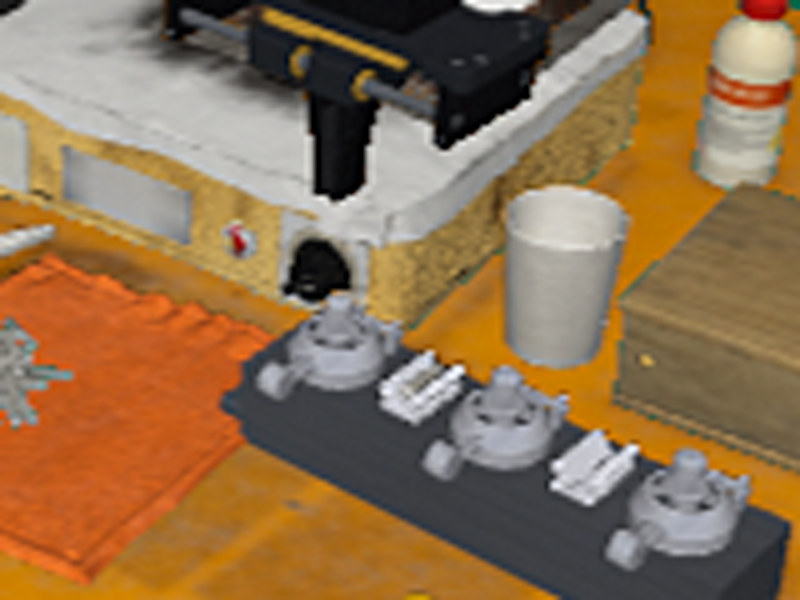

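```bash
python3 -c "
from h import *
to(*P['b1'],.1)
p=state()['tool_pos']
print(proj('scene',p),proj('scene',[.5262,-.1228,.094]))
for uv in ((308+0,189),): 
  print(back('scene',uv,p[2]))
print(back('top',(320,178),.1), back('scene',(316,207),.09))
"
```

```text
t 2.2 pos [ 0.5256 -0.12    0.1223] F [ 0.47 -0.53  0.9 ] open 0.005 tilt [-0.002  0.001 -1.   ] zang 87.58 
share [ 0.0015  0.0446 -0.0055] twist -0.0
[[307.17499192 200.85021146]] [[307.6799031  210.32185335]]
[ 0.57691449 -0.08670267  0.12231815]
[ 0.57368813 -0.11293281  0.1       ] [ 0.55883022 -0.12713544  0.09      ]
```

```bash
python3 -c "
from h import *
import cv2
a=viewer.capture('scene')[150:225,260:360,::-1]; cv2.imwrite('pics/scene2.png',cv2.resize(a,None,fx=8,fy=8,interpolation=cv2.INTER_CUBIC))
to(*P['b1'],.1)
"
```

```text
t 2.25 pos [ 0.5268 -0.1203  0.1239] F [ 0.69 -0.27 -0.39] open 0.009 tilt [ 0.001 -0.    -1.   ] zang 87.6 
share [-0.0009  0.0477 -0.005 ] twist -0.0
```

View pics/scene2.png

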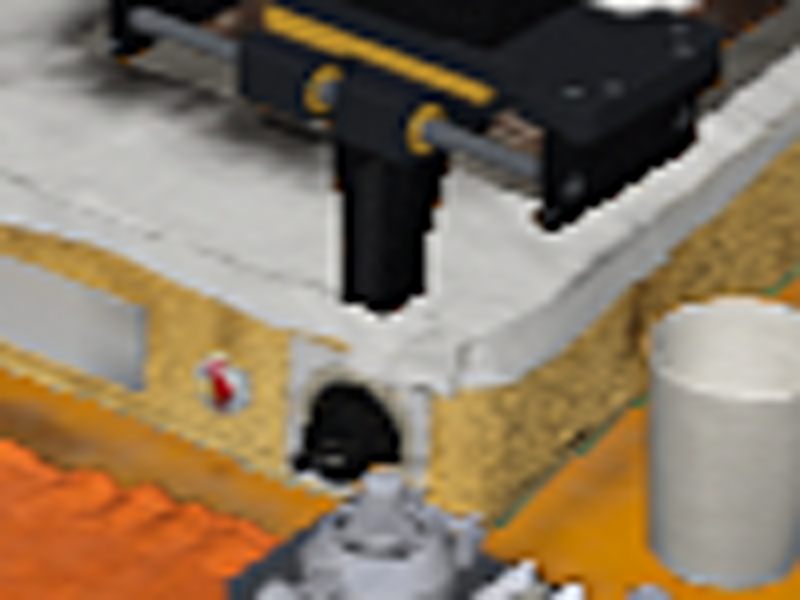

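```bash
python3 -c "
from h import *
for z in (.15,.19,.22,.26): print(z,back('top',(329,199.6),z), proj('top',[.527,-.12,z]), proj('scene',[.527,-.12,z]))
s=state(); print(s['joint_positions'])
"
python3 -c "
import cv2
a=cv2.imread('pics/scene0.png')[40:150,10:110]; cv2.imwrite('pics/z.png',cv2.resize(a,None,fx=5,fy=5,interpolation=cv2.INTER_CUBIC))
from h import *
print(proj('scene',[[.246,.575,.183],[.246,.575,.202]]))"
```

```text
0.15 [ 0.51194791 -0.12816494  0.15      ] [[325.02278131 192.89209039]] [[307.96645713 191.41022354]]
0.19 [ 0.50373579 -0.12497752  0.19      ] [[326.24990745 188.67269877]] [[308.70127992 177.7029886 ]]
0.22 [ 0.4975767  -0.12258696  0.22      ] [[327.24905937 185.23718134]] [[309.26947611 167.10397233]]
0.26 [ 0.48936458 -0.11939955  0.26      ] [[328.70120468 180.24407627]] [[310.05097213 152.52610449]]
[-3.70576439e-01  6.83957271e-02  1.80967107e+00  4.35183935e-05
  1.26289824e+00 -1.89941471e+00]
[[ 55.4489451  142.44766639]
 [ 53.91839058 136.38795209]]
```

View pics/z.png

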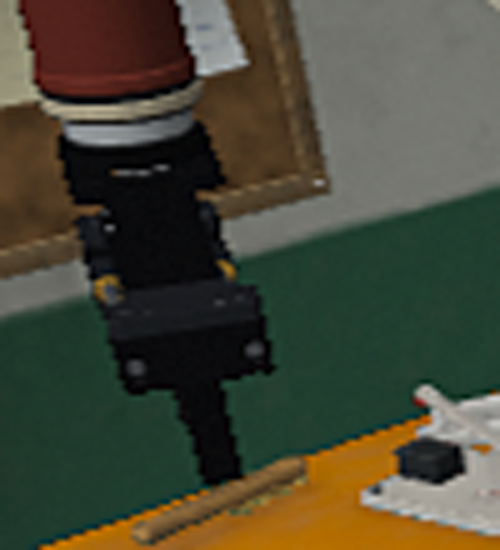

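Call:
play_rows(series=[[[0,-0.001,0.015,-0.005,0],[0,-0.001,0.03,-0.005,0],[0,-0.001,0.036,-0.005,0],[0,-0.001,0.036,-0.005,0]]])

```text
time_s: 2.75
tool_pos: [0.5256, -0.1228, 0.1047]
tcp_rot: [-1.57, 0.034, -0.033]
contact_force: [-0.6, -0.3, -0.4]
opening: 0.006
```

```bash
python3 -c "
from h import *
import cv2
a=viewer.capture('scene')[150:225,260:360,::-1]; cv2.imwrite('pics/scene3.png',cv2.resize(a,None,fx=8,fy=8,interpolation=cv2.INTER_CUBIC))
to(*P['b1'],.094)
print(proj('scene',state()['tool_pos']))
for z in (.16,.19,.22,.25):
  p=back('top',(329,199.6),z); print(z,p,proj('scene',p))
"
```

```text
t 2.8 pos [ 0.5258 -0.1229  0.1049] F [ 0.46 -0.   -0.02] open 0.002 tilt [-0.  0. -1.] zang 87.57 
share [0.0009 0.0219 0.0002] twist -0.001
[[307.80663689 206.87117589]]
0.16 [ 0.50989488 -0.12736808  0.16      ] [[306.64540529 191.60168494]]
0.19 [ 0.50373579 -0.12497752  0.19      ] [[304.9634546  181.83572715]]
0.22 [ 0.4975767  -0.12258696  0.22      ] [[303.22788204 171.75842327]]
0.25 [ 0.49141761 -0.1201964   0.25      ] [[301.43608184 161.3546432 ]]
```

View pics/scene3.png

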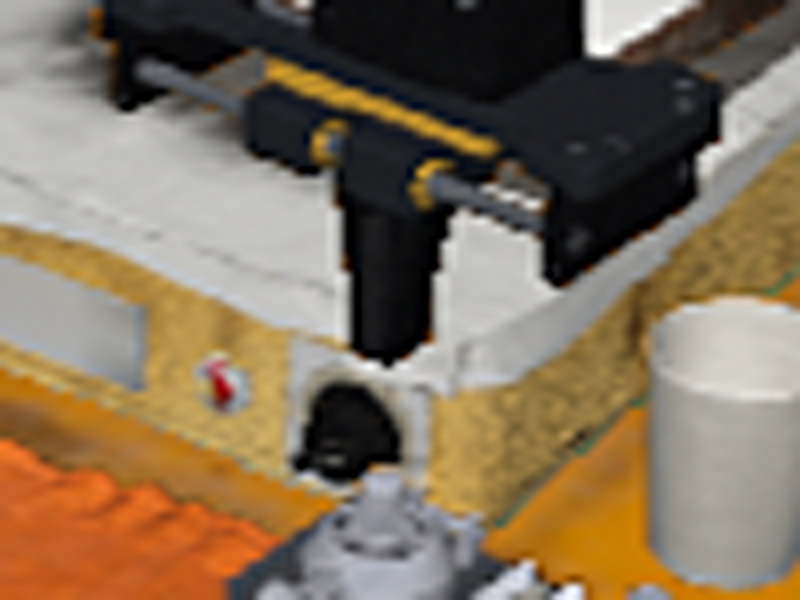

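The visible fingertip ends about 12 px above where the projected TCP should be, possibly a rendering difference. A gentle contact will show which is right.

Call:
play_rows(series=[[[0,0.001,0.006,0,0],[0,0.001,0.012,0,0],[0,0.001,0.017,0,0],[0,0.001,0.02,0,0],[0,0.001,0.022,0,0],[0,0.001,0.023,0,0]]])

```text
time_s: 3.55
tool_pos: [0.5263, -0.123, 0.0934]
tcp_rot: [-1.571, 0.033, -0.033]
contact_force: [0.5, 0.0, -0.1]
opening: 0.003
```

```bash
python3 -c "
from h import *
to(*P['b1'],.09)
"
```

```text
t 3.55 pos [ 0.5263 -0.123   0.0934] F [ 0.52  0.01 -0.11] open 0.003 tilt [ 0. -0. -1.] zang 87.56 
share [-0.0002  0.0068  0.0005] twist -0.001
```

Call:
play_rows(series=[[[0,0,0.003,0,0],[0,0,0.006,0,0],[0,0,0.008,0,0],[0,0,0.008,0,0]]])

```text
time_s: 4.05
tool_pos: [0.5262, -0.123, 0.0893]
tcp_rot: [-1.57, 0.034, -0.033]
contact_force: [-0.6, -0.3, 0.0]
opening: 0.006
```

```bash
python3 -c "
from h import *
import cv2
a=viewer.capture('scene')[150:225,260:360,::-1]; cv2.imwrite('pics/scene4.png',cv2.resize(a,None,fx=8,fy=8,interpolation=cv2.INTER_CUBIC))
to(*P['b1'],.09)
"
```

```text
t 4.1 pos [ 0.5262 -0.123   0.0894] F [-0.33  0.22 -0.13] open 0.004 tilt [-0.  0. -1.] zang 87.56 
share [-0.0001 -0.0012  0.0004] twist -0.001
```

View pics/scene4.png

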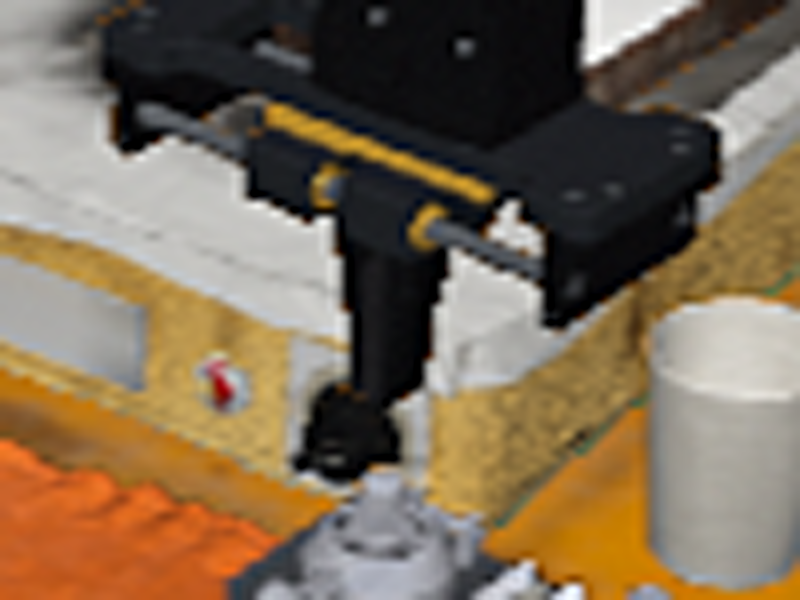

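```bash
python3 -c "
from h import *
from scipy.optimize import least_squares
def tri(a,b):
  r=least_squares(lambda X:np.r_[proj('top',X)[0]-a,proj('scene',X)[0]-b],[.5,-.1,.1]); return r.x.round(4),r.fun.round(2)
tb=np.array([(184,126),(427,131),(670,137)])/5.3+[290,175]
sb=np.array([(190,76),(357,150),(540,233)])/5+[270,195]
for a,b in zip(tb,sb): print(tri(a,b))
p=np.array([.5262,-.123,0])
for z in (.089,.11,.12,.125,.13): print(z,proj('scene',p+[0,0,z]))
"
```

```text
(array([ 0.5258, -0.1232,  0.0946]), array([ 0.18, -0.16, -0.27,  0.04]))
(array([ 0.5212, -0.2281,  0.0957]), array([ 0.13, -0.12, -0.19,  0.04]))
(array([ 0.5165, -0.3324,  0.0958]), array([ 0.14, -0.12, -0.18,  0.05]))
0.089 [[307.6549578  211.95207595]]
0.11 [[308.02557244 205.16952179]]
0.12 [[308.20437892 201.89721548]]
0.125 [[308.29435286 200.25061796]]
0.13 [[308.38471052 198.59699815]]
```

Triangulation puts the bolt top at 0.095. The bolt has not moved and there is no force, so the image is right: the true fingertip is about 30 mm above the reported TCP. I'll keep descending in guarded steps.

Call:
play_rows(series=[[[0,0,0.006,0,0],[0,0,0.012,0,0],[0,0,0.018,0,0],[0,0,0.022,0,0],[0,0,0.024,0,0],[0,0,0.024,0,0]]])

```text
time_s: 4.85
tool_pos: [0.5262, -0.123, 0.0774]
tcp_rot: [-1.571, 0.033, -0.033]
contact_force: [-0.2, 0.4, 0.7]
opening: 0.01
```

```bash
python3 -c "
from h import *
import cv2
a=viewer.capture('scene')[150:225,260:360,::-1]; cv2.imwrite('pics/scene5.png',cv2.resize(a,None,fx=8,fy=8,interpolation=cv2.INTER_CUBIC))
to(*P['b1'],.09)
"
```

```text
t 4.9 pos [ 0.5263 -0.123   0.0775] F [ 0.2  -0.46 -0.03] open 0.006 tilt [ 0. -0. -1.] zang 87.57 
share [-0.0002 -0.0251  0.0004] twist -0.001
```

View pics/scene5.png

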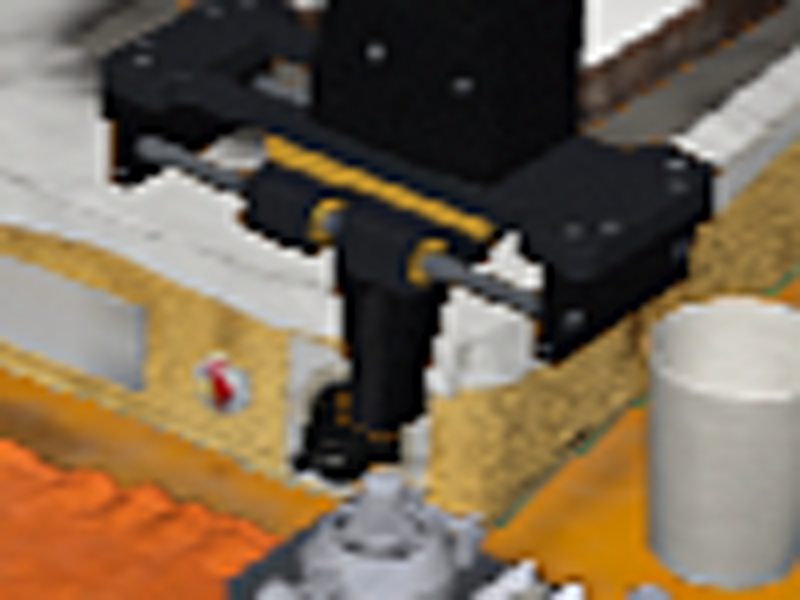

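Call:
play_rows(series=[[[0,0,0.006,0,0],[0,0,0.012,0,0],[0,0,0.015,0,0],[0,0,0.016,0,0],[0,0,0.016,0,0]]])

```text
time_s: 5.52
tool_pos: [0.5263, -0.123, 0.0694]
tcp_rot: [-1.571, 0.033, -0.033]
contact_force: [-0.1, -0.6, -1.4]
opening: 0.007
```

Call:
play_rows(series=[[[0,0,0.003,0,0],[0,0,0.005,0,0],[0,0,0.006,0,0],[0,0,0.006,0,0]]])

```text
time_s: 6.02
tool_pos: [0.5262, -0.123, 0.0664]
tcp_rot: [-1.571, 0.033, -0.033]
contact_force: [0.7, 0.1, -0.0]
opening: -0.001
```

```bash
python3 -c "
from h import *
import cv2
a=viewer.capture('scene')[150:225,260:360,::-1]; cv2.imwrite('pics/scene6.png',cv2.resize(a,None,fx=8,fy=8,interpolation=cv2.INTER_CUBIC))
to(*P['b1'],.09)
"
```

```text
t 6.08 pos [ 0.5263 -0.123   0.0664] F [-0.62  0.24  0.87] open 0.006 tilt [ 0. -0. -1.] zang 87.56 
share [-0.0001 -0.0471  0.0004] twist -0.001
```

View pics/scene6.png

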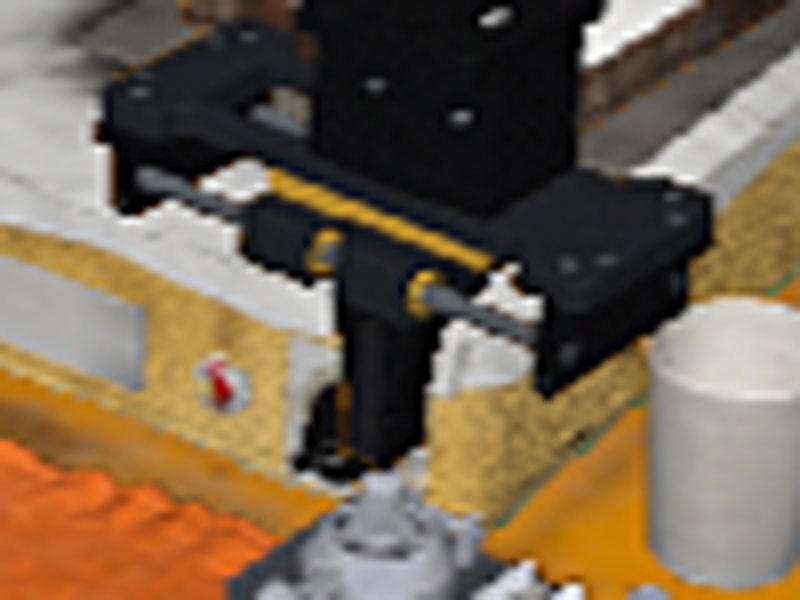

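Call:
play_rows(series=[[[0,0,0.002,0,0],[0,0,0.004,0,0],[0,0,0.004,0,0]]])

```text
time_s: 6.45
tool_pos: [0.5261, -0.123, 0.0643]
tcp_rot: [-1.57, 0.034, -0.033]
contact_force: [1.6, -0.3, -0.2]
opening: 0.008
```

Call:
play_rows(series=[[[0,0,0.002,0,0],[0,0,0.004,0,0],[0,0,0.004,0,0]]])

```text
time_s: 6.82
tool_pos: [0.5262, -0.123, 0.0623]
tcp_rot: [-1.57, 0.034, -0.033]
contact_force: [0.1, 0.5, 0.3]
opening: 0.003
```

Call:
play_rows(series=[[[0,0,0.002,0,0],[0,0,0.004,0,0],[0,0,0.004,0,0]]])

```text
time_s: 7.2
tool_pos: [0.5262, -0.123, 0.0603]
tcp_rot: [-1.57, 0.034, -0.033]
contact_force: [0.9, 0.4, -1.0]
opening: 0.002
```

```bash
python3 -c "
from h import *
import cv2
a=viewer.capture('scene')[170:230,270:350,::-1]; cv2.imwrite('pics/scene7.png',cv2.resize(a,None,fx=10,fy=10,interpolation=cv2.INTER_CUBIC))
to(*P['b1'],.09)
"
```

```text
t 7.25 pos [ 0.5262 -0.123   0.0604] F [-0.01 -0.51 -1.03] open 0.003 tilt [-0.  0. -1.] zang 87.56 
share [-0.0001 -0.0592  0.0004] twist -0.001
```

View pics/scene7.png

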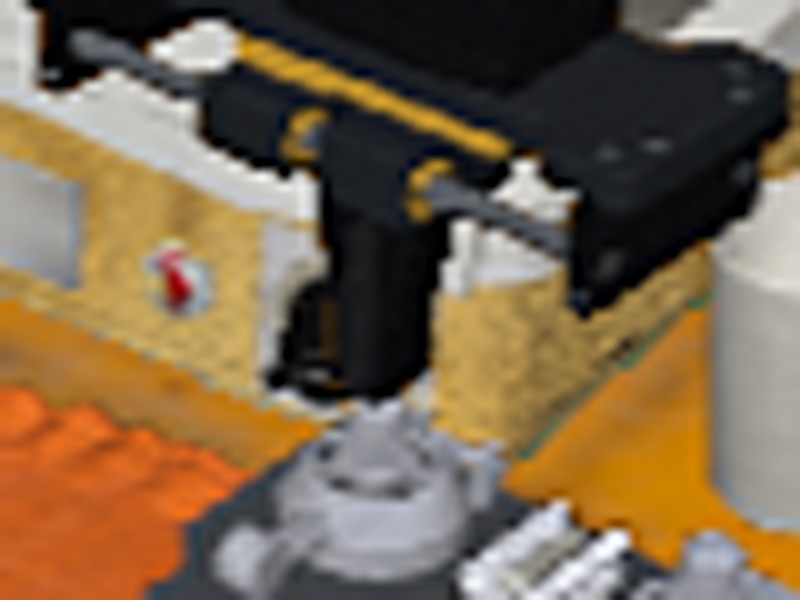

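Call:
play_rows(series=[[[0,0,0.002,0,0],[0,0,0.004,0,0],[0,0,0.004,0,0]]])

```text
time_s: 7.62
tool_pos: [0.5262, -0.123, 0.0583]
tcp_rot: [-1.57, 0.034, -0.033]
contact_force: [-1.0, 0.5, 0.9]
opening: 0.005
```

Call:
play_rows(series=[[[0,0,0.002,0,0],[0,0,0.004,0,0],[0,0,0.004,0,0]]])

```text
time_s: 8.0
tool_pos: [0.5262, -0.123, 0.0563]
tcp_rot: [-1.57, 0.034, -0.033]
contact_force: [-0.1, 0.1, 0.2]
opening: 0.01
```

```bash
python3 -c "
from h import *
import cv2
a=viewer.capture('scene')[170:230,270:350,::-1]; cv2.imwrite('pics/scene8.png',cv2.resize(a,None,fx=10,fy=10,interpolation=cv2.INTER_CUBIC))
to(*P['b1'],.09)
"
```

```text
t 8.05 pos [ 0.5262 -0.123   0.0564] F [ 0.34  2.07 -0.83] open 0.007 tilt [-0.  0. -1.] zang 87.56 
share [-0.0001 -0.0672  0.0004] twist -0.001
```

View pics/scene8.png

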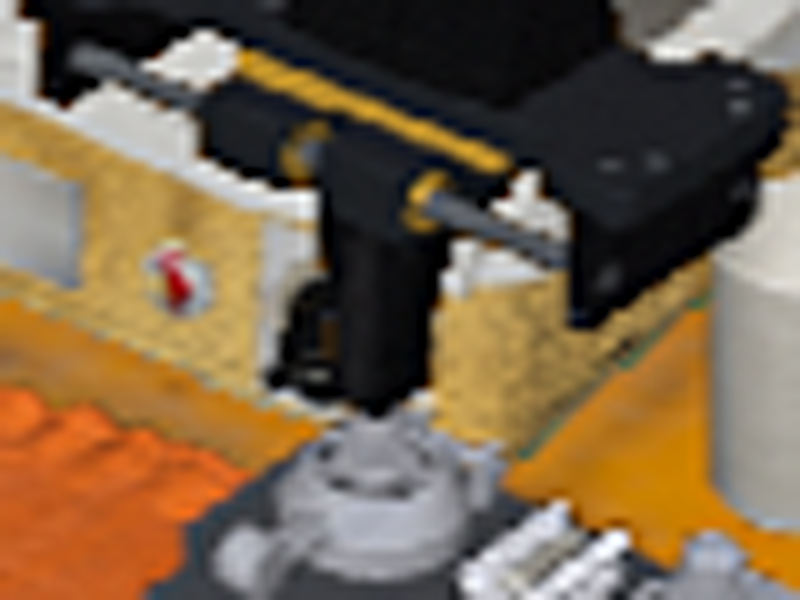

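Call:
play_rows(series=[[[0,0,0.002,0,0],[0,0,0.004,0,0],[0,0,0.004,0,0]]])

```text
time_s: 8.43
tool_pos: [0.5263, -0.123, 0.0544]
tcp_rot: [-1.571, 0.033, -0.033]
contact_force: [-0.1, 1.2, 1.2]
opening: 0.005
```

Call:
play_rows(series=[[[0,0,0.002,0,0],[0,0,0.004,0,0],[0,0,0.004,0,0]]])

```text
time_s: 8.8
tool_pos: [0.5264, -0.1231, 0.054]
tcp_rot: [-1.571, 0.033, -0.033]
contact_force: [-5.5, 1.9, 11.6]
opening: 0.003
```

```bash
python3 -c "
from h import *
import cv2
a=viewer.capture('scene')[170:230,270:350,::-1]; cv2.imwrite('pics/scene9.png',cv2.resize(a,None,fx=10,fy=10,interpolation=cv2.INTER_CUBIC))
to(*P['b1'],.09)
"
```

```text
t 8.85 pos [ 0.5264 -0.1231  0.054 ] F [-5.33  1.8  11.47] open 0.006 tilt [ 0. -0. -1.] zang 87.57 
share [-0.0005 -0.072   0.0005] twist -0.001
```

View pics/scene9.png

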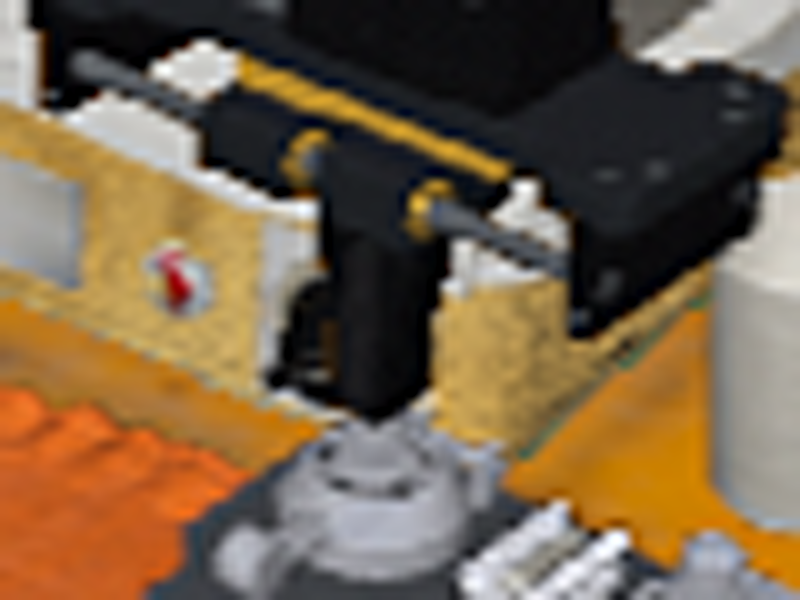

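Contact came at reported z = 0.054 with 11.6 N and no sinking phase, so the reported z reads about 40 mm low and bolt 1 looks tight. I'll lift, check that bolt 1's top hasn't changed, and move over to bolt 2.

Call:
play_rows(series=[[[0,0,-0.03,0,0],[0,0,-0.06,-0.02,0],[0,0,-0.07,-0.09,0],[0,0,-0.07,-0.17,0],[0,0,-0.06,-0.21,0],[0,0,-0.04,-0.21,0],[0,0,-0.04,-0.21,0]]])

```text
time_s: 9.72
tool_pos: [0.5206, -0.2263, 0.0706]
tcp_rot: [-1.568, 0.036, -0.031]
contact_force: [-0.5, -0.6, -0.2]
opening: 0.004
```

```bash
python3 -c "
from h import *
import cv2
a=viewer.capture('scene')[165:255,270:390,::-1]; cv2.imwrite('pics/scene10.png',cv2.resize(a,None,fx=6.6,fy=6.6,interpolation=cv2.INTER_CUBIC))
to(*P['b2'],.052)
"
```

```text
t 9.78 pos [ 0.521  -0.2263  0.0712] F [ 1.01  0.12 -1.  ] open 0.008 tilt [-0.002  0.002 -1.   ] zang 87.61 
share [ 0.0017  0.0385 -0.0028] twist 0.0
```

View pics/scene10.png

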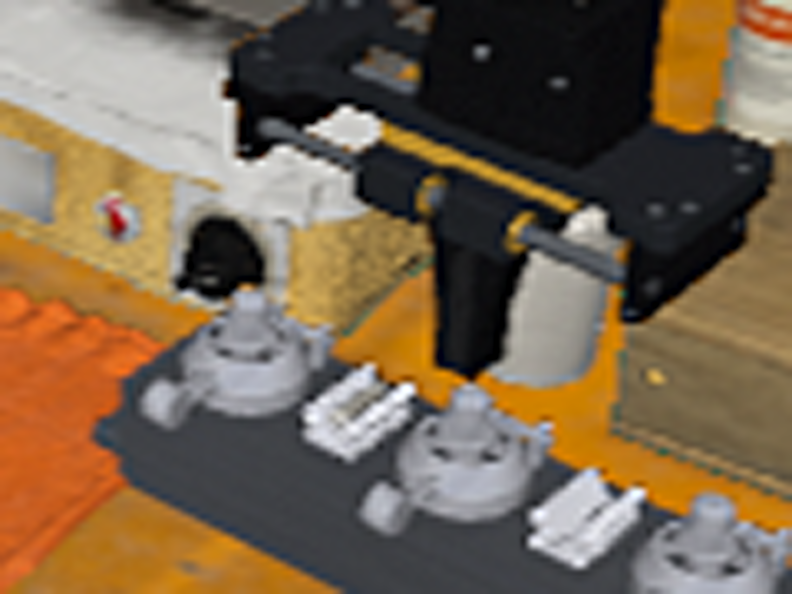

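Bolt 1 stands as high as before, at crop (250,292), so it is tight. The fingers are right above bolt 2.

Call:
play_rows(series=[[[0,0.001,0.01,-0.003,0],[0,0.001,0.02,-0.003,0],[0,0.001,0.028,-0.003,0],[0,0.001,0.031,-0.003,0],[0,0.001,0.033,-0.003,0],[0,0.001,0.035,-0.003,0],[0,0.001,0.035,-0.003,0]]])

```text
time_s: 10.65
tool_pos: [0.5223, -0.2295, 0.055]
tcp_rot: [-1.571, 0.033, -0.034]
contact_force: [0.3, -0.3, 0.6]
opening: 0.005
```

Call:
play_rows(series=[[[0,0,0.002,0,0],[0,0,0.004,0,0],[0,0,0.004,0,0]]])

```text
time_s: 11.02
tool_pos: [0.5223, -0.2295, 0.053]
tcp_rot: [-1.571, 0.033, -0.034]
contact_force: [0.3, -0.7, 1.2]
opening: 0.002
```

Call:
play_rows(series=[[[0,0,0.002,0,0],[0,0,0.004,0,0],[0,0,0.004,0,0]]])

```text
time_s: 11.4
tool_pos: [0.5223, -0.2295, 0.0508]
tcp_rot: [-1.571, 0.033, -0.034]
contact_force: [-0.1, -1.1, -0.3]
opening: 0.002
```

Call:
play_rows(series=[[[0,0,0.002,0,0],[0,0,0.004,0,0],[0,0,0.004,0,0]]])

```text
time_s: 11.78
tool_pos: [0.5223, -0.2295, 0.0488]
tcp_rot: [-1.571, 0.033, -0.033]
contact_force: [1.7, -1.0, 0.8]
opening: 0.0
```

```bash
python3 -c "
from h import *
import cv2
a=viewer.capture('scene')[185:245,300:380,::-1]; cv2.imwrite('pics/scene11.png',cv2.resize(a,None,fx=10,fy=10,interpolation=cv2.INTER_CUBIC))
to(*P['b2'],.052)
for i in range(3): viewer.capture('top'); print(state()['contact_force'].round(2))
"
```

```text
t 11.82 pos [ 0.5223 -0.2295  0.0489] F [-0.53 -0.68  0.63] open 0.005 tilt [ 0. -0. -1.] zang 87.56 
share [-0.0011 -0.0063  0.0035] twist -0.001
[ 0.45 -0.71  0.88]
[-0.27  0.35  0.02]
[-0.04 -0.36  0.58]
```

View pics/scene11.png

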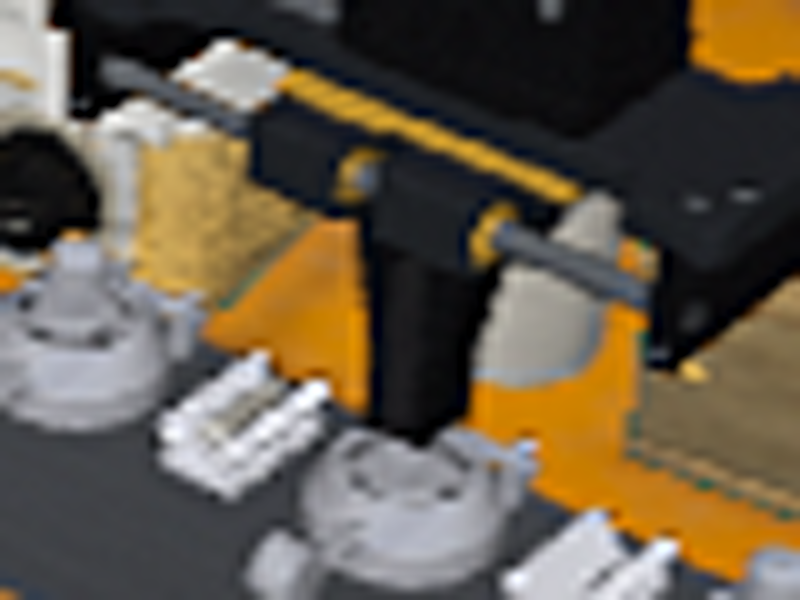

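Call:
play_rows(series=[[[0,0,0.002,0,0],[0,0,0.004,0,0],[0,0,0.004,0,0]]])

```text
time_s: 12.35
tool_pos: [0.5222, -0.2294, 0.0468]
tcp_rot: [-1.57, 0.033, -0.033]
contact_force: [0.4, -0.3, 0.8]
opening: 0.003
```

Call:
play_rows(series=[[[0,0,0.002,0,0],[0,0,0.004,0,0],[0,0,0.004,0,0]]])

```text
time_s: 12.72
tool_pos: [0.5224, -0.2295, 0.0465]
tcp_rot: [-1.571, 0.033, -0.033]
contact_force: [-4.4, 2.6, 12.0]
opening: 0.002
```

The hard stop came at 0.0465, about 8 mm lower than on bolt 1, so bolt 2 appears to be the loose one. I'll lift and check in the image.

Call:
play_rows(series=[[[0,0,-0.03,0,0],[0,0,-0.08,0,0],[0,-0.05,-0.12,0,0],[40,-0.1,-0.14,0,0],[40,-0.1,-0.14,0,0],[40,-0.1,-0.14,0,0]]])

```text
time_s: 13.48
tool_pos: [0.4728, -0.2274, 0.1149]
tcp_rot: [-1.571, 0.033, -0.034]
contact_force: [-0.3, 1.2, -0.1]
opening: 0.26
```

```bash
python3 -c "
from h import *
import cv2
a=viewer.capture('scene')[155:275,270:430,::-1]; cv2.imwrite('pics/scene12.png',cv2.resize(a,None,fx=5,fy=5,interpolation=cv2.INTER_CUBIC))
a=viewer.capture('top')[150:270,280:440,::-1]; cv2.imwrite('pics/top12.png',cv2.resize(a,None,fx=5,fy=5,interpolation=cv2.INTER_CUBIC))
to(*P['b2'],.052)
"
```

```text
t 13.57 pos [ 0.4727 -0.2272  0.1145] F [ 0.67  0.49 -0.54] open 0.351 tilt [-0.  0. -1.] zang 87.57 
share [0.0983 0.1249 0.0031] twist -0.001
```

View pics/scene12.png

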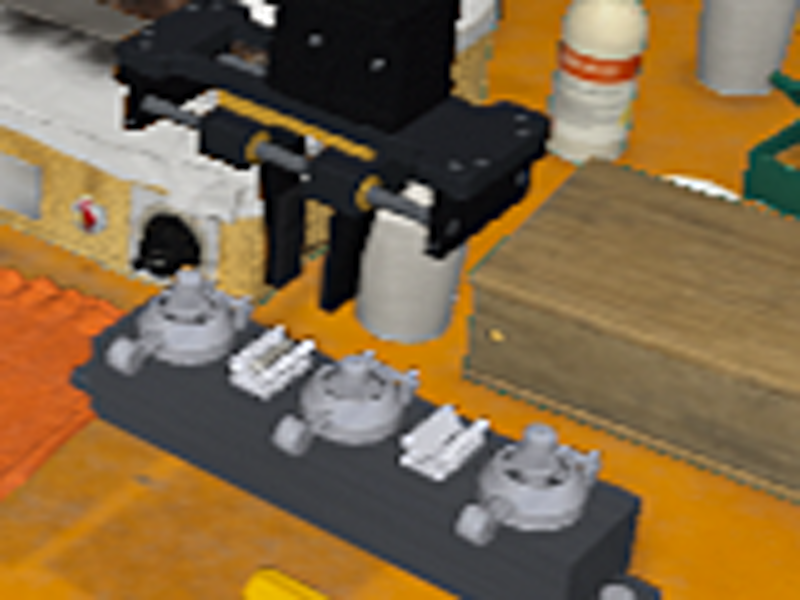

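View pics/top12.png

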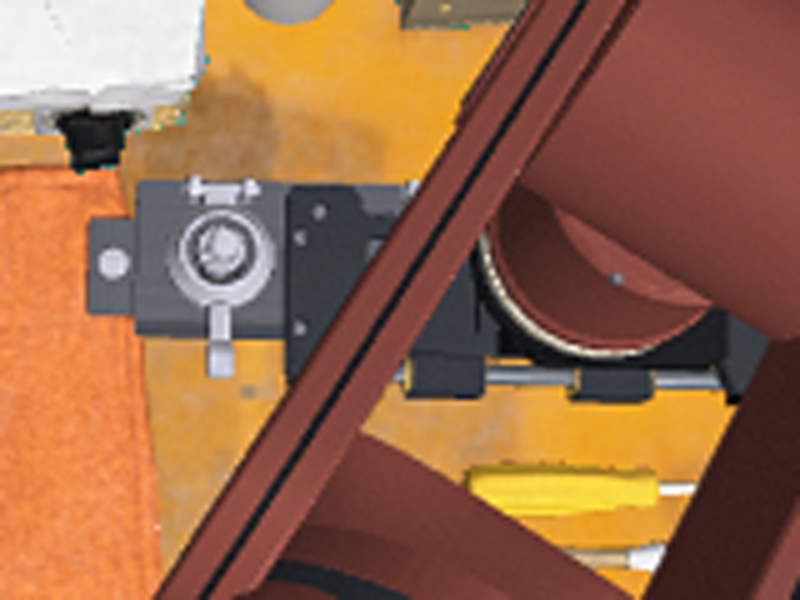

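Bolt 2's top now sits lower, about 80 px above its hood edge against 90–98 px for bolts 1 and 3, so it is the loose one. Next I'll check the finger midpoint against the prediction before taking tab 2.

```bash
python3 -c "
from h import *
print(proj('scene',[[.4727,-.2272,z] for z in (.1145,.15,.1545,.16)]))
o=np.array([.522,-.2277]);
for d in (-.049,-.052): print(o+d*np.array([np.cos(-.0415),np.sin(-.0415)]))
print(back('scene',(332,213.5),.1545), proj('scene',[.4715,-.2256,.067]))
for z in (.24,.26,.27,.29): print(z,back('top',(280+530/5,150+377/5),z))
# scene rod centre
print(back('scene',(270+285/5,155+155/5),.25),back('scene',(270+285/5,155+155/5),.27))
to(.4718,-.2256,.08)
"
```

```text
[[330.86987072 227.34367724]
 [331.94022354 215.01040686]
 [332.07842671 213.41794409]
 [332.24812948 211.46252332]]
[ 0.47304219 -0.22566708]
[ 0.47004477 -0.22554262]
[ 0.47228226 -0.2272484   0.1545    ] [[328.67550538 243.21443924]]
0.24 [ 0.44103958 -0.22809159  0.24      ]
0.26 [ 0.43830194 -0.22370269  0.26      ]
0.27 [ 0.43693311 -0.22150824  0.27      ]
0.29 [ 0.43419547 -0.21711934  0.29      ]
[ 0.43042595 -0.23288307  0.25      ] [ 0.40025195 -0.25096024  0.27      ]
t 13.57 pos [ 0.4727 -0.2272  0.1145] F [ 0.67  0.49 -0.54] open 0.351 tilt [-0.  0. -1.] zang 87.57 
share [-0.0018  0.0689  0.0031] twist -0.001
```

The fingertip midpoint (332,213.5) matches the prediction exactly once the +40 mm z offset is applied. I'll descend over tab 2 to just above it.

Call:
play_rows(series=[[[40,-0.002,0.03,0.003,0],[40,-0.002,0.07,0.003,0],[40,-0.002,0.11,0.003,0],[40,-0.002,0.129,0.003,0],[40,-0.002,0.129,0.003,0],[40,-0.002,0.129,0.003,0]]])

```text
time_s: 14.32
tool_pos: [0.4718, -0.226, 0.0509]
tcp_rot: [-1.571, 0.033, -0.034]
contact_force: [-0.7, 0.5, -0.5]
opening: 0.46
```

```bash
python3 -c "
from h import *
import cv2
a=viewer.capture('scene')[190:265,290:390,::-1]; cv2.imwrite('pics/scene13.png',cv2.resize(a,None,fx=8,fy=8,interpolation=cv2.INTER_CUBIC))
to(.4718,-.2256,.011)
"
```

```text
t 14.38 pos [ 0.472  -0.2262  0.0512] F [-0.   -0.57  0.09] open 0.46 tilt [ 0.001 -0.001 -1.   ] zang 87.57 
share [-0.0005  0.0804  0.0012] twist -0.001
```

View pics/scene13.png

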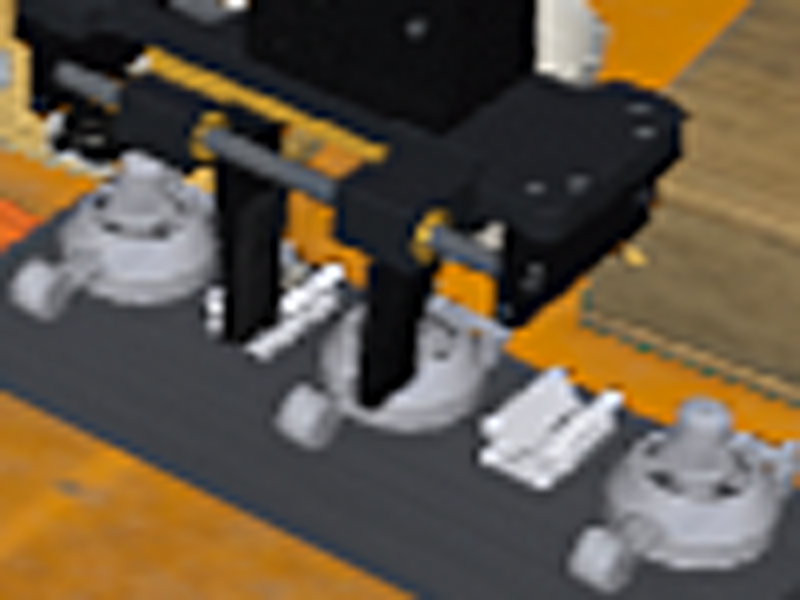

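Call:
play_rows(series=[[[40,-0.001,0.02,0.001,0],[40,-0.001,0.04,0.001,0],[40,-0.001,0.06,0.001,0],[40,-0.001,0.075,0.001,0],[40,-0.001,0.08,0.001,0],[40,-0.001,0.08,0.001,0]]])

```text
time_s: 15.12
tool_pos: [0.4708, -0.2252, 0.0102]
tcp_rot: [-1.57, 0.034, -0.033]
contact_force: [0.4, 0.0, -0.4]
opening: 0.462
```

```bash
python3 -c "
from h import *
import cv2
a=viewer.capture('scene')[190:265,290:390,::-1]; cv2.imwrite('pics/scene14.png',cv2.resize(a,None,fx=8,fy=8,interpolation=cv2.INTER_CUBIC))
to(.4718,-.2256,.011)
"
```

```text
t 15.18 pos [ 0.471  -0.2254  0.0106] F [0.12 0.05 0.54] open 0.46 tilt [ 0. -0. -1.] zang 87.57 
share [ 0.0016 -0.0009 -0.0004] twist -0.001
```

View pics/scene14.png

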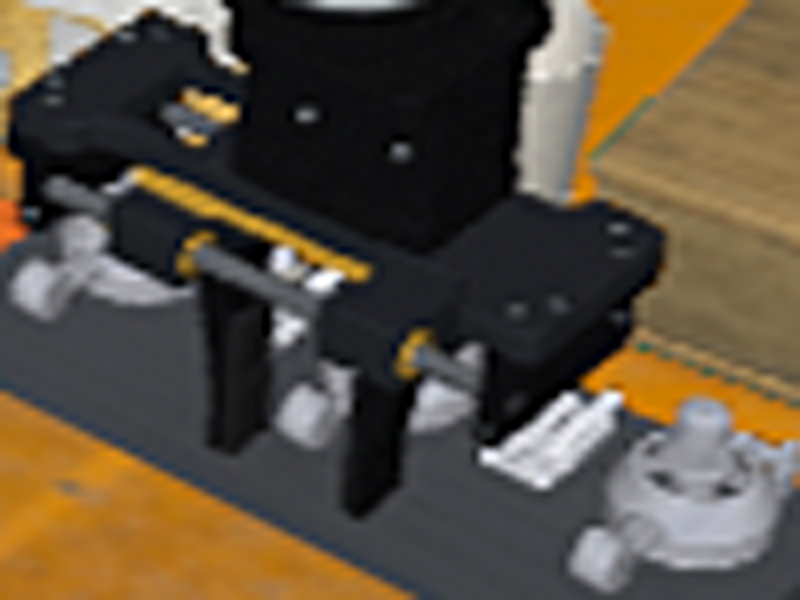

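The fingers straddle tab 2, which is at crop (305,415). I'll close on it.

Call:
play_rows(series=[[[25,0,0,0,0],[10,0,0,0,0],[5,0,0,0,0],[5,0,0,0,0],[5,0,0,0,0],[5,0,0,0,0],[5,0,0,0,0],[5,0,0,0,0]]], force=20)

```text
time_s: 16.18
tool_pos: [0.471, -0.2245, 0.0105]
tcp_rot: [-1.569, 0.033, -0.033]
contact_force: [0.3, 5.3, 3.3]
opening: 0.136
```

```bash
python3 -c "
from h import *
import cv2
a=viewer.capture('scene')[190:265,290:390,::-1]; cv2.imwrite('pics/scene15.png',cv2.resize(a,None,fx=8,fy=8,interpolation=cv2.INTER_CUBIC))
to(.4718,-.2256,.011)
"
```

```text
t 16.23 pos [ 0.4709 -0.2245  0.0105] F [0.67 5.27 2.94] open 0.132 tilt [-0.     0.001 -1.   ] zang 87.57 
share [ 0.0018 -0.001  -0.0022] twist -0.001
```

View pics/scene15.png

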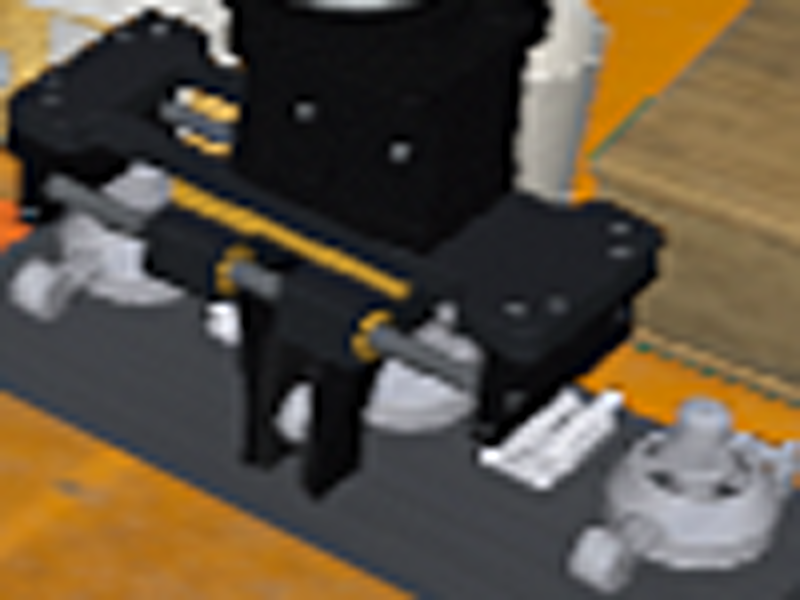

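Opening is 11.5 mm, so the tab is gripped. There is a 5 N side load, which I'll relieve with a 1.5 mm shift while starting the arc to about 20°.

Call:
play_rows(series=[[[5,0,0,0.003,0],[5,0.002,-0.015,0.003,0],[5,0.005,-0.029,0.003,0],[5,0.009,-0.043,0.003,0],[5,0.014,-0.057,0.003,0],[5,0.014,-0.057,0.003,0]]])

```text
time_s: 16.98
tool_pos: [0.4782, -0.2246, 0.0398]
tcp_rot: [-1.572, 0.033, -0.034]
contact_force: [-2.4, -4.4, 0.3]
opening: 0.134
```

```bash
python3 -c "
from h import *
import cv2
a=viewer.capture('scene')[175:265,280:400,::-1]; cv2.imwrite('pics/scene16.png',cv2.resize(a,None,fx=6.6,fy=6.6,interpolation=cv2.INTER_CUBIC))
to(.471+.0072,-.2250,.0105+.0285); print(state()['moment'])
"
```

```text
t 17.02 pos [ 0.4781 -0.2246  0.0395] F [-1.93 -3.82  0.47] open 0.135 tilt [ 0.    -0.001 -1.   ] zang 87.57 
share [ 0.0003  0.0009 -0.0008] twist -0.001
[-0.70782102  0.41834281  0.01819991]
```

View pics/scene16.png

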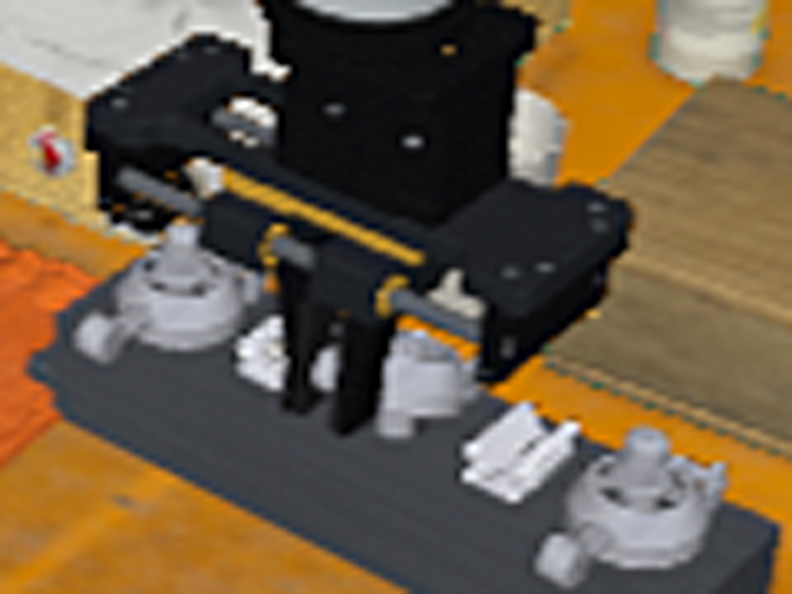

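The cap is following, at about 20°. I'll carry on to about 40°.

Call:
play_rows(series=[[[5,0.007,-0.013,-0.001,0],[5,0.014,-0.026,-0.001,0],[5,0.023,-0.038,-0.001,0],[5,0.033,-0.049,-0.001,0],[5,0.033,-0.049,-0.001,0]]])

```text
time_s: 17.65
tool_pos: [0.4949, -0.2252, 0.0641]
tcp_rot: [-1.571, 0.033, -0.033]
contact_force: [-3.4, -2.7, 2.0]
opening: 0.133
```

Call:
play_rows(series=[[[5,0.011,-0.01,-0.001,0],[5,0.022,-0.019,-0.001,0],[5,0.034,-0.027,-0.001,0],[5,0.047,-0.034,-0.001,0],[5,0.047,-0.034,-0.001,0],[5,0.047,-0.034,-0.001,0]]])

```text
time_s: 18.4
tool_pos: [0.5185, -0.2262, 0.0807]
tcp_rot: [-1.57, 0.032, -0.034]
contact_force: [-1.4, 4.1, 3.9]
opening: 0.139
```

```bash
python3 -c "
from h import *
import cv2
a=viewer.capture('scene')[155:275,270:430,::-1]; cv2.imwrite('pics/scene17.png',cv2.resize(a,None,fx=5,fy=5,interpolation=cv2.INTER_CUBIC))
a=viewer.capture('top')[150:270,280:480,::-1]; cv2.imwrite('pics/top17.png',cv2.resize(a,None,fx=4,fy=4,interpolation=cv2.INTER_CUBIC))
to(.471+.0474,-.2250,.0105+.0702); print(state()['moment'])
"
```

```text
t 18.5 pos [ 0.5183 -0.2263  0.0807] F [-0.97  4.85  3.57] open 0.132 tilt [ 0.001  0.001 -1.   ] zang 87.57 
share [ 0.     -0.0001  0.0025] twist -0.001
[0.79185873 0.15246018 0.09576901]
```

View pics/scene17.png

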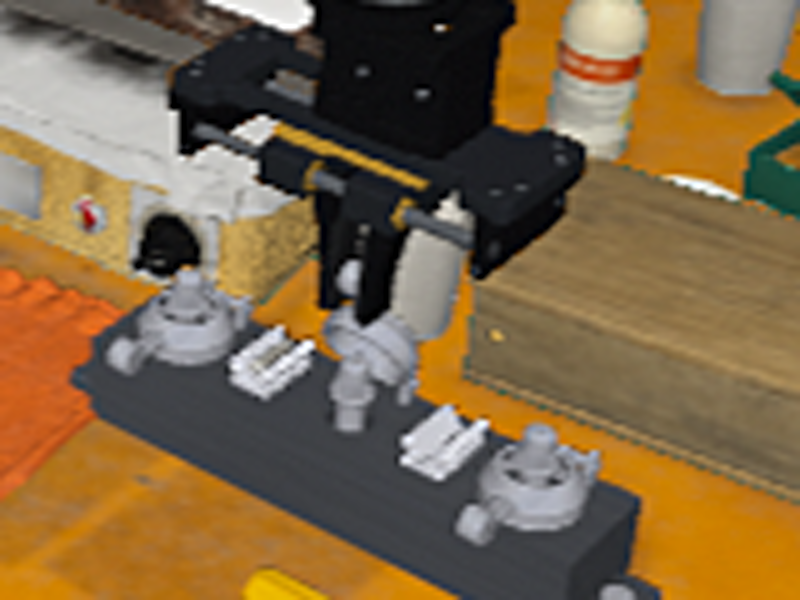

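View pics/top17.png

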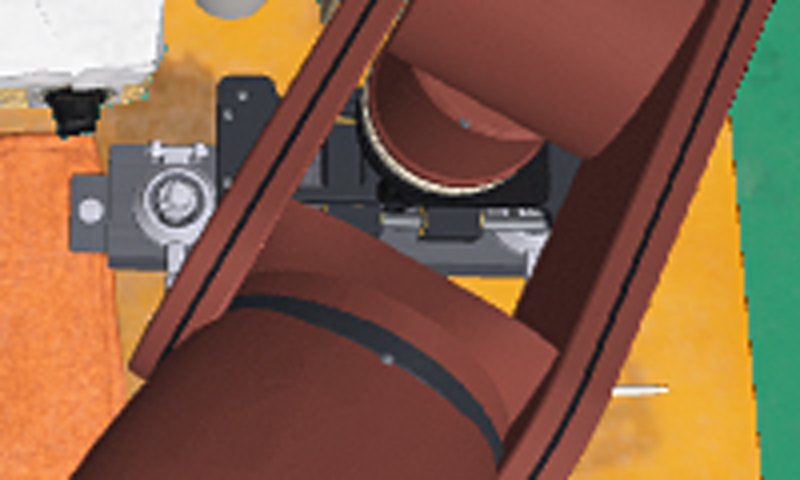

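Cap 2 is swung up with the bolt bare, and caps 1 and 3 are shut. I'll ease the side load slightly, hold, and check the angle from the image.

Call:
play_rows(series=[[[5,0,0,0.001,0],[5,0,0,0.001,0],[5,0,0,0.001,0],[5,0,0,0.001,0]]])

```text
time_s: 19.0
tool_pos: [0.518, -0.2263, 0.0805]
tcp_rot: [-1.571, 0.033, -0.034]
contact_force: [0.0, 3.4, 3.1]
opening: 0.14
```

```bash
python3 -c "
from h import *
import cv2
im=viewer.capture('scene')[:,:,::-1]; cv2.imwrite('pics/scene18.png',cv2.resize(im[155:300,270:430],None,fx=4,fy=4,interpolation=cv2.INTER_CUBIC))
to(.5184,-.226,.0807)
# tab predictions vs opening angle
c,s=np.cos(-.0415),np.sin(-.0415); o=np.array([.522,-.2277]); h=.0845-.0505
for th in (40,45,50,55,60,65,70):
  a=np.radians(th)+.0709; lx=h-.0847*np.cos(a); X=[o[0]+c*lx,o[1]+s*lx,.061+.0847*np.sin(a)]
  print(th,np.round(X,4),proj('scene',X).round(1))
"
```

```text
t 19.05 pos [ 0.518  -0.2263  0.0805] F [-0.95  3.62  1.84] open 0.133 tilt [ 0. -0. -1.] zang 87.56 
share [ 0.0007 -0.0004  0.0006] twist -0.001
40 [ 0.4952 -0.2266  0.1199] [[335.8 221.3]]
45 [ 0.5005 -0.2268  0.125 ] [[337.3 218.7]]
50 [ 0.5063 -0.227   0.1296] [[338.8 216.1]]
55 [ 0.5125 -0.2273  0.1336] [[340.3 213.7]]
60 [ 0.519  -0.2276  0.1372] [[341.9 211.4]]
65 [ 0.5257 -0.2279  0.1401] [[343.6 209.3]]
70 [ 0.5327 -0.2281  0.1424] [[345.3 207.3]]
```

View pics/scene18.png

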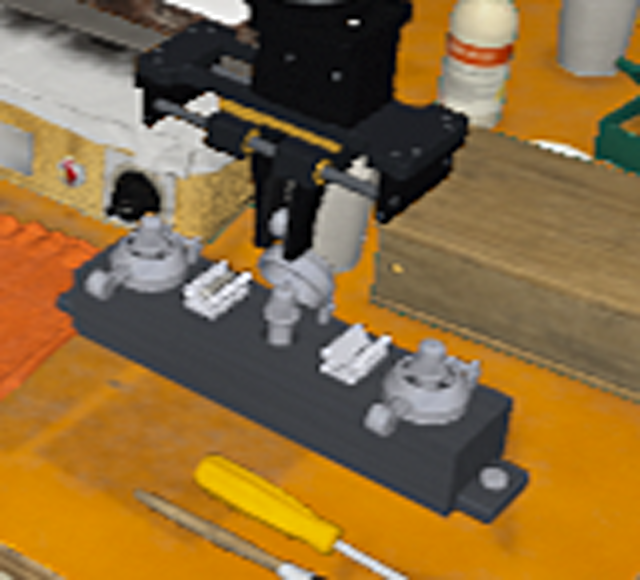

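The tab is at about (340,210.5), which corresponds to roughly 60°. Bolt 2 is bare, caps 1 and 3 are shut, and the tools lie where they were.

```bash
python3 -c "
from h import *
bot.sign_off()"
```

```text
the job is handed in; nothing more can be done
```

The middle bolt (bolt 2) is the loose one. Its cap is held open at about 60°, and I handed the job in at about 19 s with the tab still gripped.

- **Bolt 1:** tapped first and tight. It stopped the fingers hard at reported z = 0.054 with about 12 N, and the image showed its top unchanged.
- **Bolt 2:** tapped next. It gave way with hardly any force, then stopped hard at z = 0.0465, about 8 mm lower. The image showed it sunk. Bolt 3 was not tapped, since the loose one was already found.
- **Cap 2:** I pinched its tab and swung it along the hinge arc. The arm's movement and the tab's place in the last picture both give about 60°. The opening reads 11.5 mm on the 12 mm tab, and the remaining wrist force is about 4 N.
- **Everything else:** in the last picture caps 1 and 3 are shut, and the screwdriver and brush lie where they were. The marker was outside that picture, and I did not check it separately.

**Disagreements:**
- **Tool height:** the reported TCP height was about 40 mm lower than where the fingertips were, both in the images and at contact. I did not find the cause. I corrected for it, and the sideways positions agreed with the images.
- **Loose-bolt force:** I did not see the stated 3 N while bolt 2 sank. The readings stayed near 1 N, so I relied on the sinking depth and the picture.

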